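# Weigh in two vial cartons on the bench scale

### The job

Weigh the two vial cartons together on the bench scale: hold down its round power key for a second to wake it and, with the pan still empty, press the middle key to zero it. Then set the large carton down in the middle of the pan with its long side across, parallel to the row of keys, stack the small carton squarely on top the same way, let go, and press the big key at the right-hand end to print the weight. Press each key gently, well down, one key at a time and none of the others, set the cartons down without dropping or pushing on them, and leave the bottle, beaker and jar where they stand.

Things in the scene. Friction and masses are not known exactly. Their poses are not given: they have to be found in the camera images.
- scale: Bench scale, fixed: base 200 x 220 mm (x, y), steel pan on it and, behind on a pillar, a grey tilting indicator head, its face 225 mm wide by 115 mm up the slope, with display and keys, facing the operator. Origin on the bench under the pan's centre; +x from the operator's side to the head, +y to the operator's left, z up. The head stays over 115 mm (in x) from the pan's centre.
- pan: The scale's flat steel load pan, 170 mm (x) by 200 mm (y), no rim. Origin at the centre of its top face, 62 mm above the bench; axes as the scale's. It does not move. The scale's capacity is 6 kg: more than 60 N on the pan overloads it.
- hinge (a point): Middle of the head's level hinge axis (along y), 200 mm behind the pan's centre and 155 mm above the bench; axes as the scale's. The head is held by a stiff friction hinge at whatever angle its last user left it: the face's normal leans 28 to 48 degrees from vertical towards the operator (-x). That angle is not given: see it or feel for it. Key forces do not shift it.
- key_power (a joint): Travel of the power key (m), 0 up. The only round key, 22 mm across, at the left-hand end, 76 mm left of the middle key. The five black keys stand in one row along y: measured from the hinge, with z along the face's normal, their tops are 54.8 mm out (9 mm proud of the face) and 30 mm down the slope.
- key_unit (a joint): Travel of the unit key (m), sprung like the zero key; 18 mm square, 38 mm left of the middle key. Not to be pressed.
- key_zero (a joint): Travel of the zero key (m); 18 mm square, the middle key of the row (level with the hinge's middle). All keys are sprung alike and come up by themselves: 0 up, 0.006 at the hard stop; they move from 2 N, need 4.4 N at 3 mm (beyond that a key counts as pressed) and 6.8 N at the stop. Over 20 N on the head or a key is too hard.
- key_tare (a joint): Travel of the tare key (m), sprung like the zero key; 18 mm square, 38 mm right of the middle key. Not to be pressed.
- key_print (a joint): Travel of the print key (m), sprung like the zero key; the big one, 26 mm square, at the right-hand end, 78 mm right of the middle key.
- shelf: White reagent shelf, fixed, over the scale's head: board 155 mm deep (x), 500 mm wide (y), 16 mm thick, underside 280 mm above the bench, on two rear posts, small bottles on it to 357 mm. Origin on the bench under the middle of the board's front edge; +x away from the operator. The edge is 15 to 45 mm behind the row of keys: no room for a gripper straight above them.
- carton_large: Large closed cardboard carton of vials, 110 mm (x) by 64 mm (y) by 48 mm high, 0.2 to 0.42 kg. Origin at the centre of its underside, z up.
- carton_small: Small closed cardboard carton of vials, 92 mm (x) by 58 mm (y) by 40 mm high, 0.14 to 0.28 kg. Origin at the centre of its underside, z up.
- reagent: Amber reagent bottle with a black cap, 68 mm across, 150 mm high; a bystander. Origin at the centre of its underside.
- beaker: Glass beaker, 66 mm across, 90 mm high; a bystander. Origin at the centre of its underside.
- jar: White screw-top jar, 52 mm across, 70 mm high; a bystander. Origin at the centre of its underside.
Mind the look-alikes: they are no part of the job. What is shaped like the carton_small but yellow is not meant.

How it is judged (in metres and radians):
On the way, in this order (a step that is already met when the one before it is completed fails the run):
1. the power key is held down for 0.8 s, the others up (value of joint key_power above 0.003 m and value of joint each of key_unit, key_zero, key_tare, key_print below 0.0015 m), for 0.8 s.
2. the middle (zero) key is pressed with the pan empty and the other keys up (value of joint key_zero above 0.003 m and contact force between pan and anything else below 0.1 N and value of joint each of key_power, key_unit, key_tare, key_print below 0.0015 m), for 0.05 s.
3. the large carton stands released on the middle of the pan, long side parallel to the key row (z of carton_large in the frame of pan between -0.004 and 0.004 m and x of carton_large in the frame of pan between -0.015 and 0.015 m and y of carton_large in the frame of pan between -0.015 and 0.015 m and angle between the x axis of carton_large and the y axis of pan, either way round below 0.14 rad and contact force between carton_large and the fingers below 0.05 N and linear speed of carton_large below 0.02 m/s), for 0.2 s.
4. the small carton stands released, squarely on the large one (z of carton_large in the frame of pan between -0.004 and 0.004 m and x of carton_large in the frame of pan between -0.015 and 0.015 m and y of carton_large in the frame of pan between -0.015 and 0.015 m and angle between the x axis of carton_large and the y axis of pan, either way round below 0.14 rad and z of carton_small in the frame of carton_large between 0.044 and 0.052 m and horizontal distance between carton_small and carton_large below 0.008 m and angle between the x axis of carton_small and the x axis of carton_large, either way round below 0.1 rad and contact force between carton_small and the fingers below 0.05 N and linear speed of carton_small below 0.02 m/s), for 0.2 s.
5. the big right-hand (print) key is pressed with the cartons stacked and untouched, the other keys up (all of step 4 and value of joint key_print above 0.003 m and value of joint each of key_power, key_unit, key_zero, key_tare below 0.0015 m and contact force between carton_large and the fingers below 0.05 N and linear speed of carton_large below 0.02 m/s), for 0.05 s.
At the end, for the whole second after the job is handed in: Large carton flat on the pan, centred within 15 mm in x and in y, long side within 8 degrees of the pan's y; small carton flat on it, centred within 8 mm, long sides within 5.7 degrees; both released and at rest; all five keys up (all of step 4 and contact force between carton_large and the fingers below 0.05 N and linear speed of carton_large below 0.02 m/s and value of joint each of key_power, key_unit, key_zero, key_tare, key_print below 0.0015 m); the robot touches nothing.
It fails at once if the unit or tare key is pressed, or two keys are down at once (value of joint any of key_unit, key_tare above 0.0025 m or value of joint each of key_power, key_zero above 0.0025 m or value of joint each of key_power, key_print above 0.0025 m or value of joint each of key_zero, key_print above 0.0025 m).
It fails at once if the power or zero key is pressed with a carton on the pan, or the print key before both cartons are stacked ((value of joint any of key_power, key_zero above 0.0025 m and (contact force between pan and carton_large above 0.3 N or contact force between pan and carton_small above 0.3 N)) or (value of joint key_print above 0.0025 m and not (z of carton_large in the frame of pan between -0.004 and 0.004 m and x of carton_large in the frame of pan between -0.015 and 0.015 m and y of carton_large in the frame of pan between -0.015 and 0.015 m and angle between the x axis of carton_large and the y axis of pan, either way round below 0.14 rad and z of carton_small in the frame of carton_large between 0.044 and 0.052 m and horizontal distance between carton_small and carton_large below 0.008 m and angle between the x axis of carton_small and the x axis of carton_large, either way round below 0.1 rad))).
It fails at once if the fingers press on the head, a key or the pan with more than 20 N (contact force between scale and the fingers above 20 N).
It fails at once if a carton is dropped (over 0.3 m/s while not held), or over 60 N on the pan or between the cartons ((linear speed of carton_large above 0.3 m/s and contact force between carton_large and the fingers below 0.05 N) or (linear speed of carton_small above 0.3 m/s and contact force between carton_small and the fingers below 0.05 N) or contact force between pan and anything else above 60 N or contact force between carton_large and carton_small above 60 N).
It fails at once if the bottle, beaker or jar is moved by 30 mm or tipped (distance of any of reagent, beaker, jar from where it was at the start of the episode above 0.03 m or angle between any of reagent, beaker, jar's own z axis and vertical above 0.35 rad).
It also fails if it takes over 72 s, if anything falls off the work surface, if the arm or the gripper's body presses on something with over 40 N, if the wrist force passes 120 N, or if a joint passes its speed limit or range.

### The arm

A 6-joint arm with a two-finger parallel gripper is mounted at the origin on the work surface. World frame = base frame: x ahead of the robot, y to its left, z up, the work surface at z = 0. Lengths are in m, angles in degrees, forces in N, time in s.
With the tool pointing down it reaches from about 0.25 to 0.725 m from the base axis. Payload 9.7 kg.
Tool frame: the origin (TCP) lies midway between the tips of the shut fingers; the grasp point (between the pads) lies 19 mm behind it; z points along the fingers, y is the line along which they close (so a half turn about z gives the same grasp; the last joint's range is limited). The gripper opens to 85 mm and grips with 20 to 120 N. Pads are 22 mm wide; open, the fingers measure 114 mm over their backs; the gripper's body (76 mm by 85 mm) begins 54 mm behind the grasp point. The pads swing forward as they close: fully open they stand 13 mm farther back than shut.
Start: joints at [73.396, 4.979, 10.078, 95.1, 0, 90], TCP at [0.157, 0.527, 0.231] pointing down, gripper open.
Joint ranges: [-179.16, 179.16], [-48.56, 103.87], [-65.8, 70.77], [-126.05, 130.52], [-82.76, 87.17], [-180, 180]. Speed limits (degrees/s): [127.2, 127.2, 147.25, 180, 180, 180].

### API

Orientations are given as [roll, pitch, yaw] about the fixed x, y, z axes, in that order (R = Rz(yaw) Ry(pitch) Rx(roll)).
In Python, from workcell import readout, imaging, bot, spotter gives the robot as it stands.
- The arm moves only by the shell command python3 -m jog 'ROWS' [FORCE]. ROWS is JSON, a list of rows, each an object with "rotation": the turn, a rotation vector about the world's x, y, z in degrees, a list of three; "translation": the shift along the world's x, y, z in mm, a list of three; "grip": the finger opening in mm, from 0 to 85.4. In form: [{"rotation": [wx, wy, wz], "translation": [dx, dy, dz], "grip": grip}, ...]. A call has 1 to 20 rows; each row is the pose to reach, as a shift and turn from the pose commanded when the call began; what a row does not reach only later rows make up. A row lasts 1/10 s, in which the tool goes at most 50 mm and 8.59 degrees, less where a joint would pass 70% of its speed; a pose out of reach is approached as far as the arm can. A call with a gripper value outside its range is refused whole. The fingers move at their own pace and stop on an object; FORCE is the grip in N (left out, the last holds). Time passes only in rows, so rows that repeat a pose let the fingers close. It gives the time, the measured TCP pose, the force, the opening and the grip force at its end, in the units of the state.
- readout.get_obs(): the state, without advancing time (a new reading comes with each control period).
- imaging.camera(name): name is "side" or "top"; returns (picture, depth): 384x512x3 uint8, red, green, blue; 384x512 float32, m along the optical axis (not along the pixel's ray), 0 where there is no reading.
- imaging.camera_info(name): a dict with "vertical_fov" (degrees; the focal length in pixels is half the picture's height over the tangent of half this angle, whatever the lens; pixels are square), "cx", "cy" (the principal point, pixels), "extrinsics" (4x4, takes a point from camera to world coordinates). Camera axes: x right, y down, z forward; pixel columns grow to the right and rows downward; lengths in m; the calibration is good to about 2 mm. A picture is of the moment at which its call begins. camera_info takes no time and is no camera call.
- bot.job_done(): hands the job in; it is judged then, once.
Trained networks look in the newest picture that a camera, given by its name, has taken for a name from the list of things; names that differ only in an ending like _2 or _b are one class to them, and where a whole thing is asked for, a point or a joint stands for the part that bears it (a point fixed in the world has none). Each returns a list of dicts, best first, with "confidence" (0 to 1); they miss things now and then, are a little off and sometimes report something else, mostly with a low value. They report only what shows in the picture. A call takes as long as a camera call. They do not tell look-alikes from the thing itself.
- spotter.spot_in(camera, target): "box" ([centre column, centre row, width, height] in pixels, round what is visible of it).
- spotter.mark_of(camera, target): "uv" ([column, row] in pixels: a listed point, or the origin of a listed thing).
The state is a dict: "time": time; "q": joint angles; "qd": joint speeds; "joint_efforts": joint torques, N m; "ee_pos": TCP position; "tcp_rot": TCP orientation; "wrist_force": force on the tool from outside, world axes, zero at the start; "torque": the same for the moment, N m; "opening": finger opening in m; "grasp_force": force on a finger pad.
Only numpy, scipy, OpenCV 4.12 (cv2) and the standard library are available. Lean on these libraries where they do the work, as an engineer would, in place of code of your own. Each camera call takes 0.05 s, during which the arm holds its last target. There are 200 camera calls.

## Working session

There is one attempt and no reset: what is moved stays moved. The work goes in short steps, Python scripts to look and compute and a shell command to move; the robot and the scene stay as the last step left them, time stands still between calls to the robot, and variables do not carry over. Pictures are saved under pics/ and viewed, at most 10 in all, crops included, and the job is handed in when it is done.

```bash
mkdir -p pics
cat > h.py <<'E'
import numpy as np, cv2
from workcell import readout, imaging, bot, spotter
def K(n):
    i=imaging.camera_info(n); f=192/np.tan(np.radians(i["vertical_fov"]/2)); return f,i["cx"],i["cy"],np.array(i["extrinsics"])
def cloud(n,d):
    f,cx,cy,T=K(n); v,u=np.mgrid[0:384,0:512]
    P=np.stack([(u-cx)/f*d,(v-cy)/f*d,d],-1); P=P@T[:3,:3].T+T[:3,3]; P[d==0]=np.nan; return P
E
python3 - <<'E'
from h import *
ims=[]
for n in ["side","top"]:
    p,d=imaging.camera(n); np.savez(f"{n}0.npz",p=p,d=d); cv2.imwrite(f"pics/{n}0.png",p[...,::-1])
    P=cloud(n,d); print(n,K(n)[3].round(2).tolist())
    for t in ["scale","pan","hinge","key_power","key_zero","key_print","carton_large","carton_small","reagent","beaker","jar","shelf"]:
        for what,f in (("spot",spotter.spot_in),("mark",spotter.mark_of)):
            try: r=f(n,t)
            except Exception as e: print(t,what,e); continue
            for x in r[:3]:
                w=x.get("box") or x.get("uv"); u,v=int(np.clip(w[0],0,511)),int(np.clip(w[1],0,383))
                print(t,what,np.round(w,0),round(x["confidence"],2),P[v,u].round(3))
print(readout.get_obs())
E
```

```text
side [[-0.93, -0.29, 0.24, 0.31], [-0.37, 0.68, -0.63, 0.57], [0.02, -0.67, -0.74, 0.82], [0.0, 0.0, 0.0, 1.0]]
scale spot [224. 186. 145. 135.] 0.89 [ 0.669 -0.126  0.002]
scale mark [250. 218.] 0.6 [0.523 0.011 0.062]
pan spot [252. 208.  82.  64.] 0.66 [ 0.531 -0.022  0.065]
pan mark [253. 204.] 0.98 [ 0.537 -0.037  0.064]
pan mark [236. 342.] 0.63 [0.43  0.327 0.051]
pan mark [308. 174.] 0.34 [ 0.429 -0.257  0.029]
hinge mark [186. 158.] 0.94 [ 0.717 -0.012  0.201]
key_power spot [192. 180.   4.  10.] 0.54 [0.682 0.033 0.169]
key_power mark it knows: beaker, carton_large, carton_small, hinge, jar, pan, reagent, scale, shelf
key_zero mark it knows: beaker, carton_large, carton_small, hinge, jar, pan, reagent, scale, shelf
key_print mark it knows: beaker, carton_large, carton_small, hinge, jar, pan, reagent, scale, shelf
carton_large spot [238. 335.  61.  57.] 0.67 [0.43  0.31  0.049]
carton_large spot [219. 146.  12.  16.] 0.5 [ 0.674 -0.12   0.168]
carton_large mark [235. 338.] 0.88 [0.435 0.321 0.049]
carton_small spot [347. 186.  31.  24.] 0.88 [ 0.299 -0.232  0.045]
carton_sma
[... 2389 characters left out ...]
81.] 0.56 [ 0.778 -0.083  0.32 ]
{'time': 2.2, 'q': array([ 7.33951324e+01,  4.98096598e+00,  1.00798369e+01,  9.50977281e+01,
       -8.33109911e-04,  8.99997695e+01]), 'qd': array([ 0.00631761,  0.00103499, -0.06729836, -0.02252247, -0.06596052,
        0.07365714]), 'joint_efforts': array([-1.78830207e-03, -5.20107579e+01,  4.64844310e+01,  2.12751169e-03,
       -7.99600684e-05, -1.24473274e-05]), 'ee_pos': array([0.15718372, 0.52708425, 0.23127886]), 'tcp_rot': array([1.79998857e+02, 8.33114508e-04, 1.63395363e+02]), 'wrist_force': array([-0.6459184 ,  0.77549359,  0.41998863]), 'torque': array([-0.04096699,  0.03509946, -0.01722934]), 'grasp_force': 0.0, 'opening': 0.08537687834999926}
```

Run:
```python
from h import *
P={};I={}
for n in ["side","top"]:
    z=np.load(f"{n}0.npz"); P[n]=cloud(n,z["d"]); I[n]=z["p"]
def box(n,x0,x1,y0,y1,z0,z1):
    p=P[n]; return (p[...,0]>x0)&(p[...,0]<x1)&(p[...,1]>y0)&(p[...,1]<y1)&(p[...,2]>z0)&(p[...,2]<z1)
def rect(n,m,name):
    q=P[n][m]; r=cv2.minAreaRect((q[:,:2]*1000).astype(np.float32)); print(name,n,m.sum(),np.round(r[0],1),np.round(r[1],1),round(r[2],1),"z",np.median(q[:,2]).round(4),"rgb",I[n][m].mean(0).round())
for n in P:
    rect(n,box(n,.33,.55,.2,.38,.042,.056),"large")
    rect(n,box(n,.38,.5,-.36,-.2,.033,.048),"smallA")
    rect(n,box(n,.22,.37,-.33,-.18,.033,.048),"smallB")
    rect(n,box(n,.42,.66,-.2,.12,.056,.07),"pan")
    m=box(n,.64,.8,-.2,.1,.13,.26); q=P[n][m]
    # RANSAC plane
    rng=np.random.default_rng(0);best=0
    for _ in range(800):
        a,b,c=q[rng.choice(len(q),3,replace=False)]; N=np.cross(b-a,c-a); L=np.linalg.norm(N)
        if L<1e-5: continue
        N/=L; N*=np.sign(N[2]); 
        ang=np.degrees(np.arccos(N[2]))
        if not 25<ang<52: continue
        inl=abs((q-a)@N)<.002
        if inl.sum()>best: best=inl.sum();B=inl
    s=q[B]; c=s.mean(0); N=np.linalg.svd(s-c)[2][2]; N*=np.sign(N[2])
    print("face",n,best,len(q),c.round(4),N.round(3),"lean",np.degrees(np.arccos(N[2])).round(1),"az",np.degrees(np.arctan2(-N[1],-N[0])).round(1),"ylim",s[:,1].min(),s[:,1].max())
    m=box(n,.6,1,-.4,.3,.285,.302); q=P[n][m]; rect(n,m,"shelf")
def up(n,r,c,s): 
    y0,y1=r;x0,x1=c; return cv2.resize(I[n][y0:y1,x0:x1],None,fx=s,fy=s,interpolation=2)[...,::-1]
cv2.imwrite("pics/a.png",up("top",(60,320),(110,410),2.3)); cv2.imwrite("pics/b.png",up("side",(100,384),(110,380),2.1))
```

```text
large side 1504 [439.5 304.3] [ 65.1 110.7] 80.1 z 0.0494 rgb [118. 104.  86.]
smallA side 394 [ 432.9 -289.2] [63.9 91.6] 79.1 z 0.0419 rgb [113. 102.  86.]
smallB side 453 [ 299.2 -261.9] [62.3 96. ] 56.8 z 0.0417 rgb [142. 130.  80.]
pan side 3240 [539.2 -41.8] [202.9 170.2] 86.6 z 0.0639 rgb [104. 104. 106.]
face side 1753 3079 [ 0.7081 -0.0399  0.1906] [-0.747  0.044  0.664] lean 48.4 az -3.4 ylim -0.15965254298411213 0.060032704683313676
shelf side 5382 [779.4 -83.6] [502.8 155.7] 84.5 z 0.2979 rgb [123. 120. 118.]
large top 658 [440.  306.1] [ 66.5 110.3] 81.0 z 0.0482 rgb [118. 102.  80.]
smallA top 508 [ 434.4 -286.3] [59.2 92.6] 79.8 z 0.0401 rgb [118. 103.  83.]
smallB top 518 [ 299.5 -259. ] [59.5 91.9] 57.4 z 0.0399 rgb [162. 144.  79.]
pan top 3139 [540.5 -39.1] [200.  171.2] 86.5 z 0.0624 rgb [ 99. 101. 105.]
face top 838 1802 [ 0.7023 -0.0449  0.182 ] [-0.761  0.04   0.648] lean 49.6 az -3.0 ylim -0.15836721294403427 0.06267918779163874
shelf top 7580 [788.9 -82. ] [501.1 171.9] 84.3 z 0.2961 rgb [130. 128. 123.]
```

View pics/a.png

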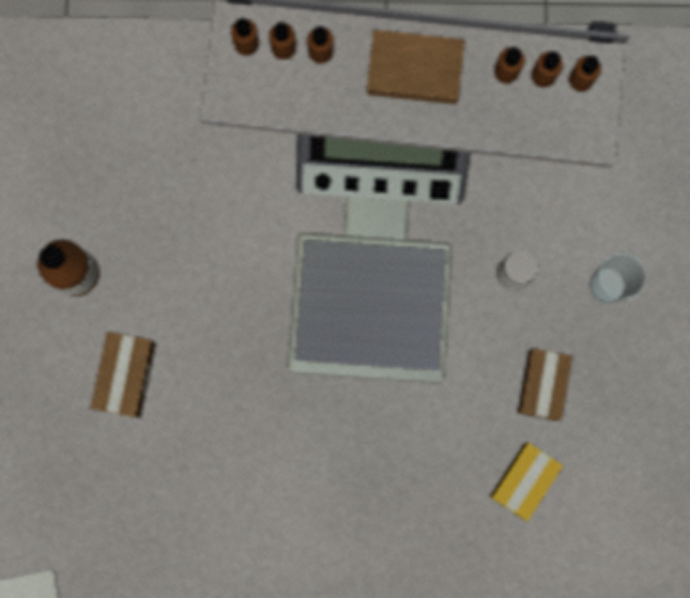

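View pics/b.png

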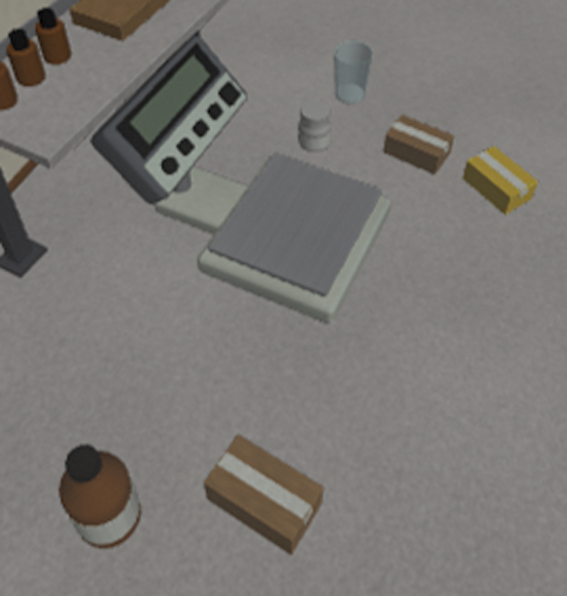

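Candidates for the small carton in the top picture are the brown one at (346,226) and a yellow look-alike at (337,270). I choose the brown one. There is only one large carton, at (163,223). In the crops the keys, pan and shelf are clear, the head leans about 46°, and the scale yaw is about -3.5°. Next I check the carton choice in a close crop and refine the lean and key positions.

Run:
```python
from h import *
from scipy.spatial.transform import Rotation as R
from scipy.optimize import least_squares
psi=np.radians(-3.5); S=np.array([[np.cos(psi),-np.sin(psi)],[np.sin(psi),np.cos(psi)]])
pan=np.array([.540,-.040])
for n in ["side","top"]:
    z=np.load(f"{n}0.npz"); P=cloud(n,z["d"]); I=z["p"].astype(float)
    Q=P.copy(); Q[...,:2]=(P[...,:2]-pan)@S; x=Q[...,0]-.2; y=Q[...,1]; h=Q[...,2]-.155
    reg=(abs(y)<.11)&(x<-.02)&(x>-.1)&(h>-.02)&(h<.09)
    g=I.mean(-1)
    best=None
    for th in np.radians(np.arange(28,50,.5)):
        out=-x*np.sin(th)+h*np.cos(th); dn=-x*np.cos(th)-h*np.sin(th)
        f=reg&(abs(out-.0458)<.0025)&(dn>-.06)&(dn<.056)
        e=np.clip(abs(out-.0458),0,.006)[reg].sum()
        if best is None or e<best[0]: best=(e,th)
    th=best[1]; out=-x*np.sin(th)+h*np.cos(th); dn=-x*np.cos(th)-h*np.sin(th)
    k=reg&(g<60)&(out>.05)&(out<.06)
    print(n,"lean",np.degrees(th),"dark pts",k.sum(),"out",np.median(out[k]),"down",np.median(dn[k]))
    for y0 in (.076,.038,0,-.038,-.078):
        kk=k&(abs(y-y0)<.016); print("  key",y0,kk.sum(),P[kk].mean(0).round(4) if kk.any() else None,"y' mean",y[kk].mean() if kk.any() else None,"dn",dn[kk].mean() if kk.any() else None)
th=np.radians(46); c,s=np.cos(th),np.sin(th)
nrm=np.r_[S@[-s,0],c]
for nme,y0 in (("power",.076),("zero",0),("print",-.078)):
    print(nme,np.r_[pan+S@[.2-.0548*s-.03*c,y0],.155+.0548*c-.03*s].round(4))
print("n",nrm)
o=readout.get_obs(); R0=R.from_euler("xyz",o["tcp_rot"],degrees=True)
yaw=R.from_euler("z",-3.5-73.4,degrees=True); ax=np.r_[S@[0,1],0]
print("tool y",R0.as_matrix()[:,1],"tilt rv",(ax*-46).round(1), (R.from_rotvec(ax*-th)*yaw*R0).as_matrix().round(2).tolist())
I=np.load("top0.npz")["p"]; cv2.imwrite("pics/c.png",cv2.resize(I[200:300,310:380],None,fx=5,fy=5)[...,::-1])
```

```text
side lean 46.0 dark pts 211 out 0.055033534401573006 down 0.02827858818051729
  key 0.076 45 [0.687  0.0289 0.1742] y' mean 0.07773896913879273 dn 0.02616579001152708
  key 0.038 36 [ 0.6847 -0.0081  0.1741] y' mean 0.040648838281484224 dn 0.026233592196787822
  key 0 33 [ 0.6807 -0.0453  0.1729] y' mean 0.0032713269924885893 dn 0.028317549646523544
  key -0.038 33 [ 0.6805 -0.0835  0.1739] y' mean -0.034849560039378634 dn 0.026073427633408672
  key -0.078 62 [ 0.678  -0.1231  0.1745] y' mean -0.07453029550828023 dn 0.0256463014765232
top lean 48.5 dark pts 156 out 0.05444616550387755 down 0.02483873346023541
  key 0.076 27 [0.6878 0.028  0.1736] y' mean 0.07693188715907183 dn 0.023592797780353322
  key 0.038 26 [ 0.6841 -0.0077  0.1714] y' mean 0.041022518775828326 dn 0.026230770161545007
  key 0 24 [ 0.6818 -0.0458  0.1719] y' mean 0.0028573530042628366 dn 0.025896423203429136
  key -0.038 25 [ 0.6803 -0.0843  0.1735] y' mean -0.0356016168580498 dn 0.024085204660217952
  key -0.078 52 [ 0.6786 -0.1239  0.1725] y' mean -0.07523518776441675 dn 0.024355909665395338
power [0.6841 0.0273 0.1715]
zero [ 0.6795 -0.0485  0.1715]
print [ 0.6747 -0.1264  0.1715]
n [-0.71799809  0.04391464  0.69465837]
tool y [2.85765927e-01 9.58299449e-01 1.99460259e-05] tilt rv [ -2.8 -45.9  -0. ] [[0.06, 0.69, 0.72], [1.0, -0.04, -0.04], [0.0, 0.72, -0.69]]
```

View pics/c.png

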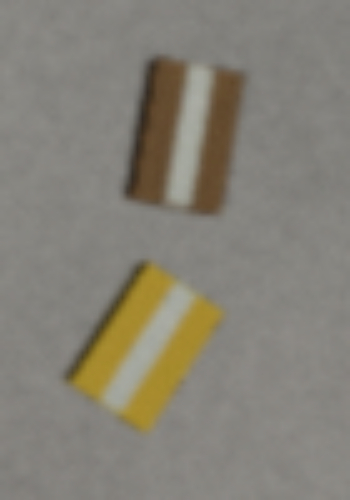

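```bash
python3 -m jog '[{"rotation":[0,0,-40],"translation":[150,-250,100],"grip":0},{"rotation":[0,0,-40],"translation":[150,-250,100],"grip":0},{"rotation":[0,0,-40],"translation":[150,-250,100],"grip":0},{"rotation":[0,0,-40],"translation":[150,-250,100],"grip":0},{"rotation":[0,0,-40],"translation":[150,-250,100],"grip":0},{"rotation":[0,0,-76.9],"translation":[290,-497,110],"grip":0},{"rotation":[0,0,-76.9],"translation":[290,-497,110],"grip":0},{"rotation":[0,0,-76.9],"translation":[290,-497,110],"grip":0},{"rotation":[0,0,-76.9],"translation":[290,-497,110],"grip":0},{"rotation":[0,0,-76.9],"translation":[290,-497,110],"grip":0},{"rotation":[0,0,-76.9],"translation":[290,-497,110],"grip":0},{"rotation":[0,0,-76.9],"translation":[290,-497,110],"grip":0},{"rotation":[0,0,-76.9],"translation":[290,-497,110],"grip":0}]' 30
```

```text
time: 3.5
ee_pos: [0.4488, 0.0265, 0.3408]
tcp_rot: [-180.0, 0.0, 86.2]
wrist_force: [-0.2, 0.7, 0.0]
opening: -0.0003
grasp_force: 0.0
```

```bash
python3 -m jog '[{"rotation":[-2.8,-45.9,0],"translation":[80,3,0],"grip":0},{"rotation":[-2.8,-45.9,0],"translation":[80,3,0],"grip":0},{"rotation":[-2.8,-45.9,0],"translation":[80,3,-40],"grip":0},{"rotation":[-2.8,-45.9,0],"translation":[100,3,-60],"grip":0},{"rotation":[-2.8,-45.9,0],"translation":[130,3,-80],"grip":0},{"rotation":[-2.8,-45.9,0],"translation":[167,3,-99],"grip":0},{"rotation":[-2.8,-45.9,0],"translation":[167,3,-99],"grip":0},{"rotation":[-2.8,-45.9,0],"translation":[167,3,-99],"grip":0},{"rotation":[-2.8,-45.9,0],"translation":[167,3,-99],"grip":0}]'
```

```text
time: 4.4
ee_pos: [0.6144, 0.0334, 0.2453]
tcp_rot: [134.0, -0.0, 86.5]
wrist_force: [1.0, -0.2, 1.0]
opening: 0.0
grasp_force: 0.0
```

```bash
python3 -m jog '[{"rotation":[0,0,0],"translation":[33,-2,-32],"grip":0},{"rotation":[0,0,0],"translation":[52,-3,-50],"grip":0},{"rotation":[0,0,0],"translation":[63,-4,-61],"grip":0},{"rotation":[0,0,0],"translation":[66,-4,-64],"grip":0},{"rotation":[0,0,0],"translation":[66,-4,-64],"grip":0}]'
python3 - <<'E'
from h import *
p,d=imaging.camera("side"); cv2.imwrite("pics/d.png",cv2.resize(p[110:230,140:260],None,fx=5,fy=5)[...,::-1]); print(readout.get_obs()["ee_pos"])
E
```

```text
time: 4.9
ee_pos: [0.6809, 0.0291, 0.1799]
tcp_rot: [134.0, -0.0, 86.5]
wrist_force: [0.0, -0.3, -0.3]
opening: -0.0
grasp_force: 0.0
[0.68070787 0.02919726 0.18035712]
```

View pics/d.png

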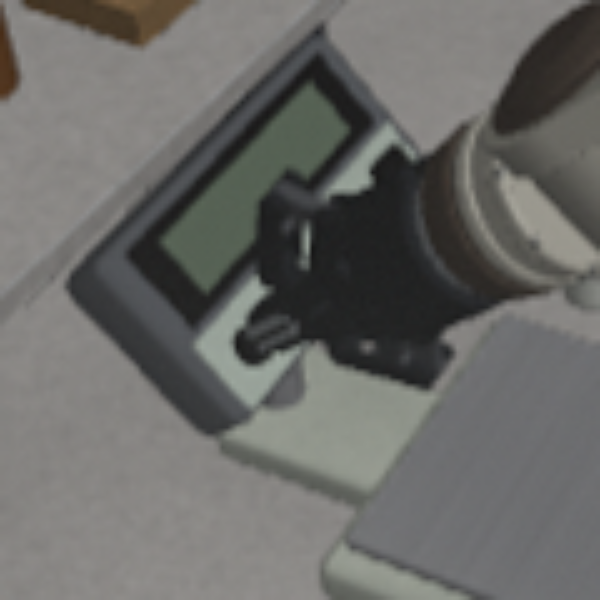

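The side view shows the finger tips right over the round key (crop 255,345), with the head and shelf clear. I'll advance along the normal by feel.

```bash
python3 -m jog '[{"rotation":[0,0,0],"translation":[2,0,-2],"grip":0},{"rotation":[0,0,0],"translation":[4,0,-4],"grip":0},{"rotation":[0,0,0],"translation":[5.5,0,-5.5],"grip":0},{"rotation":[0,0,0],"translation":[5.5,0,-5.5],"grip":0}]'
```

```text
time: 5.35
ee_pos: [0.6858, 0.0291, 0.1731]
tcp_rot: [134.0, -0.0, 86.5]
wrist_force: [-0.1, 0.2, 0.6]
opening: 0.0001
grasp_force: 0.1
```

```bash
python3 -m jog '[{"rotation":[0,0,0],"translation":[1,0,-1],"grip":0},{"rotation":[0,0,0],"translation":[2,0,-2],"grip":0},{"rotation":[0,0,0],"translation":[2,0,-2],"grip":0}]'
```

```text
time: 5.65
ee_pos: [0.6879, 0.029, 0.1712]
tcp_rot: [134.0, -0.0, 86.5]
wrist_force: [-2.4, 0.1, 3.2]
opening: 0.0
grasp_force: 2.0
```

```bash
python3 -m jog '[{"rotation":[0,0,0],"translation":[0.8,0,-0.8],"grip":0},{"rotation":[0,0,0],"translation":[1.5,0,-1.5],"grip":0},{"rotation":[0,0,0],"translation":[1.5,0,-1.5],"grip":0}]'
```

```text
time: 5.95
ee_pos: [0.6894, 0.029, 0.1697]
tcp_rot: [134.0, -0.0, 86.5]
wrist_force: [-2.9, -1.6, 5.5]
opening: -0.0002
grasp_force: 2.9
```

```bash
python3 -m jog '[{"rotation":[0,0,0],"translation":[0,0,0],"grip":0},{"rotation":[0,0,0],"translation":[0,0,0],"grip":0},{"rotation":[0,0,0],"translation":[0,0,0],"grip":0},{"rotation":[0,0,0],"translation":[0,0,0],"grip":0},{"rotation":[0,0,0],"translation":[0,0,0],"grip":0},{"rotation":[0,0,0],"translation":[0,0,0],"grip":0},{"rotation":[0,0,0],"translation":[0,0,0],"grip":0},{"rotation":[0,0,0],"translation":[0,0,0],"grip":0},{"rotation":[0,0,0],"translation":[0,0,0],"grip":0},{"rotation":[0,0,0],"translation":[0,0,0],"grip":0},{"rotation":[0,0,0],"translation":[-8,0.5,8],"grip":0},{"rotation":[0,0,0],"translation":[-17,1,17],"grip":0},{"rotation":[0,0,0],"translation":[-17,1,17],"grip":0},{"rotation":[0,0,0],"translation":[-19,-35,17],"grip":0},{"rotation":[0,0,0],"translation":[-21.6,-75,17],"grip":0},{"rotation":[0,0,0],"translation":[-21.6,-75,17],"grip":0},{"rotation":[0,0,0],"translation":[-12,-75.5,7.5],"grip":0},{"rotation":[0,0,0],"translation":[-9,-75.5,4.5],"grip":0},{"rotation":[0,0,0],"translation":[-9,-75.5,4.5],"grip":0}]'
```

```text
time: 7.85
ee_pos: [0.6803, -0.0454, 0.1721]
tcp_rot: [134.1, -0.0, 86.6]
wrist_force: [0.7, 0.2, -0.1]
opening: -0.0001
grasp_force: 0.0
```

```bash
python3 -m jog '[{"rotation":[0,0,0],"translation":[1.5,0,-1.5],"grip":0},{"rotation":[0,0,0],"translation":[3,0,-3],"grip":0},{"rotation":[0,0,0],"translation":[4.4,0,-4.4],"grip":0},{"rotation":[0,0,0],"translation":[4.4,0,-4.4],"grip":0},{"rotation":[0,0,0],"translation":[4.4,0,-4.4],"grip":0}]'
```

```text
time: 8.35
ee_pos: [0.6844, -0.0456, 0.1692]
tcp_rot: [134.0, -0.0, 86.6]
wrist_force: [-5.5, 3.0, 2.2]
opening: 0.0002
grasp_force: 2.8
```

```bash
python3 -m jog '[{"rotation":[0,0,0],"translation":[-12,0.7,12],"grip":0},{"rotation":[0,0,0],"translation":[-43,2.6,42],"grip":0},{"rotation":[0,0,0],"translation":[-75,4,75],"grip":0},{"rotation":[0,0,0],"translation":[-105,4,105],"grip":0},{"rotation":[2.8,45.9,0],"translation":[-150,20,125],"grip":85},{"rotation":[2.8,45.9,0],"translation":[-195,46,130],"grip":85},{"rotation":[2.8,45.9,0],"translation":[-235,46,130],"grip":85},{"rotation":[2.8,45.9,0],"translation":[-235,60,130],"grip":85},{"rotation":[2.8,45.9,0],"translation":[-235,96,120],"grip":85},{"rotation":[2.8,45.9,0],"translation":[-235,146,100],"grip":85},{"rotation":[2.8,45.9,0],"translation":[-235,146,100],"grip":85}]'
python3 - <<'E'
from h import *
print(readout.get_obs())
E
```

```text
time: 9.45
ee_pos: [0.4506, 0.1033, 0.2653]
tcp_rot: [-179.5, 0.1, 86.7]
wrist_force: [0.0, -0.1, -1.2]
opening: 0.0851
grasp_force: 0.0
{'time': 9.45, 'q': array([ 1.28640572e+01, -5.60584339e+00,  3.35624690e+00,  9.94388264e+01,
        7.21013414e-02,  1.06171231e+02]), 'qd': array([ 1.12792732, -4.96177628, -2.39848118, -2.22811807, -1.9372633 ,
       -0.18053853]), 'joint_efforts': array([  1.30021244, -39.45969701,  48.92824173,   0.52857293,
         0.38503806,   0.84794289]), 'ee_pos': array([0.45055197, 0.10326063, 0.26528436]), 'tcp_rot': array([-1.79522046e+02,  6.35275930e-02,  8.66927915e+01]), 'wrist_force': array([ 0.02151091, -0.05708485, -1.16396332]), 'torque': array([-0.05244107,  0.04707732,  0.01288542]), 'grasp_force': 0.0, 'opening': 0.08508390514235895}
```

```bash
python3 -m jog '[{"rotation":[0,0,84.1],"translation":[-10,205,-130],"grip":85},{"rotation":[0,0,84.1],"translation":[-10,205,-130],"grip":85},{"rotation":[0,0,84.1],"translation":[-10,205,-130],"grip":85},{"rotation":[0,0,84.1],"translation":[-10,205,-130],"grip":85},{"rotation":[0,0,84.1],"translation":[-10,205,-130],"grip":85},{"rotation":[0,0,84.1],"translation":[-10,205,-130],"grip":85},{"rotation":[0,0,84.1],"translation":[-10,205,-130],"grip":85},{"rotation":[0,0,84.1],"translation":[-10,205,-130],"grip":85},{"rotation":[0,0,84.1],"translation":[-10,205,-130],"grip":85},{"rotation":[0,0,84.1],"translation":[-10,205,-130],"grip":85},{"rotation":[0,0,84.1],"translation":[-10,205,-130],"grip":85},{"rotation":[0,0,84.1],"translation":[-10,205,-130],"grip":85},{"rotation":[0,0,84.1],"translation":[-10,205,-170],"grip":85},{"rotation":[0,0,84.1],"translation":[-10,205,-170],"grip":85}]'
python3 - <<'E'
from h import *
p,d=imaging.camera("top"); cv2.imwrite("pics/e.png",cv2.resize(p[180:270,120:220],None,fx=5,fy=5)[...,::-1]); print(readout.get_obs()["q"].round(1))
E
```

```text
time: 10.85
ee_pos: [0.4378, 0.3032, 0.0953]
tcp_rot: [-179.8, -0.2, 170.4]
wrist_force: [0.2, 0.5, -1.7]
opening: 0.0852
grasp_force: 0.0
[34.7  2.4 -7.4 80.4 -0.  44.2]
```

View pics/e.png

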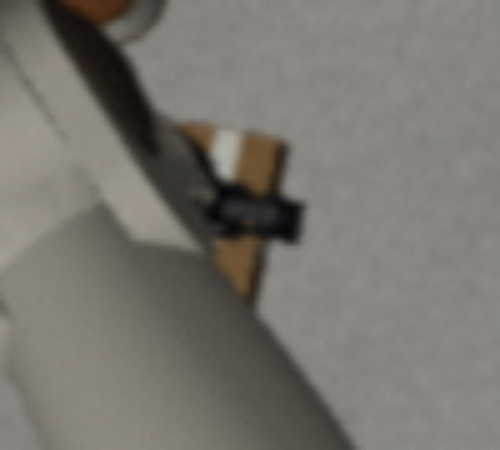

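The finger straddles the carton's right side at its middle (crop 265,215), so I descend and grip.

```bash
python3 -m jog '[{"rotation":[0,0,0],"translation":[0,0.5,-40],"grip":85},{"rotation":[0,0,0],"translation":[0,0.5,-75],"grip":85},{"rotation":[0,0,0],"translation":[0,0.5,-96],"grip":85},{"rotation":[0,0,0],"translation":[0,0.5,-96],"grip":85},{"rotation":[0,0,0],"translation":[0,0.5,-96],"grip":50},{"rotation":[0,0,0],"translation":[0,0.5,-96],"grip":50},{"rotation":[0,0,0],"translation":[0,0.5,-96],"grip":50},{"rotation":[0,0,0],"translation":[0,0.5,-96],"grip":50},{"rotation":[0,0,0],"translation":[0,0.5,-96],"grip":50}]' 30
```

```text
time: 11.8
ee_pos: [0.4408, 0.306, 0.006]
tcp_rot: [179.8, 0.2, 170.6]
wrist_force: [-1.6, 0.9, 8.1]
opening: 0.0634
grasp_force: 35.3
```

```bash
python3 -m jog '[{"rotation":[0,0,0],"translation":[0,0,15],"grip":50},{"rotation":[0,0,0],"translation":[0,0,50],"grip":50},{"rotation":[0,0,0],"translation":[0,0,100],"grip":50},{"rotation":[0,0,0],"translation":[0,0,150],"grip":50},{"rotation":[0,0,0],"translation":[0,0,170],"grip":50},{"rotation":[0,0,0],"translation":[0,0,170],"grip":50}]'
python3 - <<'E'
from h import *
p,d=imaging.camera("side"); cv2.imwrite("pics/f.png",cv2.resize(p[150:384,140:420],None,fx=2.5,fy=2.5)[...,::-1]); np.savez("side1.npz",p=p,d=d)
for t in ["carton_large"]:
    print(spotter.spot_in("side",t)[:2],spotter.mark_of("side",t)[:2])
print(readout.get_obs()["ee_pos"])
E
```

```text
time: 12.4
ee_pos: [0.4407, 0.3058, 0.1782]
tcp_rot: [179.7, 0.3, 170.6]
wrist_force: [1.0, 0.1, -4.3]
opening: 0.0636
grasp_force: 35.4
[{'box': [234.3, 307.0, 70.7, 49.4], 'confidence': 0.79}] [{'uv': [236.5, 305.2], 'confidence': 0.9}]
[0.43899371 0.30467772 0.17191393]
```

View pics/f.png

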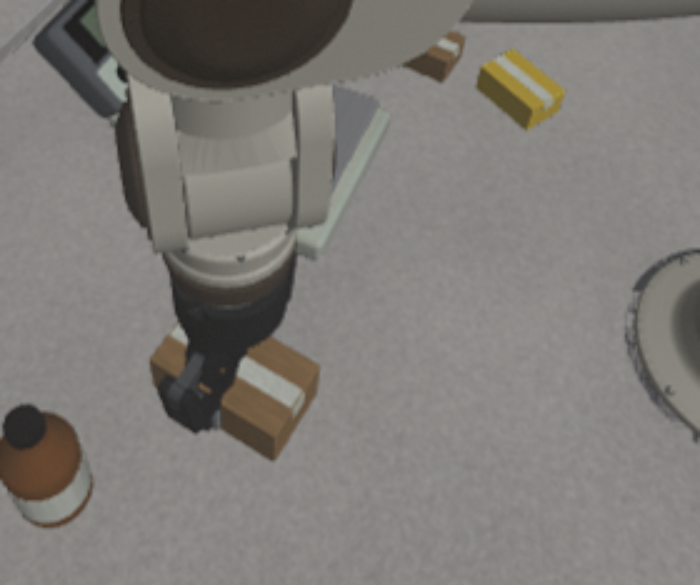

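```bash
python3 -m jog '[{"rotation":[0,0,-84.1],"translation":[20,-100,10],"grip":50},{"rotation":[0,0,-84.1],"translation":[20,-100,10],"grip":50},{"rotation":[0,0,-84.1],"translation":[20,-100,10],"grip":50},{"rotation":[0,0,-84.1],"translation":[100,-345.5,10],"grip":50},{"rotation":[0,0,-84.1],"translation":[100,-345.5,10],"grip":50},{"rotation":[0,0,-84.1],"translation":[100,-345.5,10],"grip":50},{"rotation":[0,0,-84.1],"translation":[100,-345.5,10],"grip":50},{"rotation":[0,0,-84.1],"translation":[100,-345.5,10],"grip":50},{"rotation":[0,0,-84.1],"translation":[100,-345.5,10],"grip":50},{"rotation":[0,0,-84.1],"translation":[100,-345.5,10],"grip":50},{"rotation":[0,0,-84.1],"translation":[100,-345.5,10],"grip":50},{"rotation":[0,0,-84.1],"translation":[100,-345.5,0],"grip":50},{"rotation":[0,0,-84.1],"translation":[100,-345.5,-40],"grip":50},{"rotation":[0,0,-84.1],"translation":[100,-345.5,-75],"grip":50},{"rotation":[0,0,-84.1],"translation":[100,-345.5,-95],"grip":50},{"rotation":[0,0,-84.1],"translation":[100,-345.5,-97],"grip":50},{"rotation":[0,0,-84.1],"translation":[100,-345.5,-97],"grip":50}]'
```

```text
time: 14.25
ee_pos: [0.539, -0.04, 0.0759]
tcp_rot: [-179.9, -0.0, 86.6]
wrist_force: [0.6, 0.3, -2.6]
opening: 0.0636
grasp_force: 36.3
```

```bash
python3 -m jog '[{"rotation":[0,0,0],"translation":[1,0,-4],"grip":50},{"rotation":[0,0,0],"translation":[1,0,-7],"grip":50},{"rotation":[0,0,0],"translation":[1,0,-8],"grip":50},{"rotation":[0,0,0],"translation":[1,0,-9],"grip":50},{"rotation":[0,0,0],"translation":[1,0,-9],"grip":50},{"rotation":[0,0,0],"translation":[1,0,-9],"grip":50}]'
```

```text
time: 14.85
ee_pos: [0.5408, -0.0404, 0.068]
tcp_rot: [179.9, -0.0, 86.5]
wrist_force: [-1.5, 1.6, 0.6]
opening: 0.0636
grasp_force: 36.9
```

```bash
python3 -m jog '[{"rotation":[0,0,0],"translation":[0,0,-0.5],"grip":50},{"rotation":[0,0,0],"translation":[0,0,-0.5],"grip":70},{"rotation":[0,0,0],"translation":[0,0,-0.5],"grip":80},{"rotation":[0,0,0],"translation":[0,0,-0.5],"grip":85},{"rotation":[0,0,0],"translation":[0,0,-0.5],"grip":85},{"rotation":[0,0,0],"translation":[0,0,-0.5],"grip":85},{"rotation":[0,0,0],"translation":[0,0,20],"grip":85},{"rotation":[0,0,0],"translation":[0,0,60],"grip":85},{"rotation":[0,0,0],"translation":[0,0,110],"grip":85},{"rotation":[0,0,0],"translation":[-10,-30,150],"grip":85},{"rotation":[0,0,0],"translation":[-60,-70,150],"grip":85},{"rotation":[0,0,0],"translation":[-107,-110,150],"grip":85},{"rotation":[0,0,-40],"translation":[-107,-150,150],"grip":85},{"rotation":[0,0,-40],"translation":[-107,-200,150],"grip":85},{"rotation":[0,0,-97],"translation":[-107,-247,150],"grip":85},{"rotation":[0,0,-97],"translation":[-107,-247,120],"grip":85},{"rotation":[0,0,-97],"translation":[-107,-247,90],"grip":85},{"rotation":[0,0,-97],"translation":[-107,-247,70],"grip":85},{"rotation":[0,0,-97],"translation":[-107,-247,50],"grip":85}]'
python3 - <<'E'
from h import *
p,d=imaging.camera("top"); P=cloud("top",d)
q=P[(abs(P[...,0]-.54)<.1)&(abs(P[...,1]+.04)<.1)&(P[...,2]>.1)&(P[...,2]<.118)]
r=cv2.minAreaRect((q[:,:2]*1000).astype(np.float32)); print("large",len(q),r,np.median(q[:,2])); np.savez("top2.npz",p=p,d=d)
p,d=imaging.camera("side"); P=cloud("side",d)
q=P[(abs(P[...,0]-.54)<.1)&(abs(P[...,1]+.04)<.1)&(P[...,2]>.105)&(P[...,2]<.118)]
print("large side",len(q),cv2.minAreaRect((q[:,:2]*1000).astype(np.float32)),np.median(q[:,2]))
print(readout.get_obs()["q"])
E
```

```text
time: 16.75
ee_pos: [0.4332, -0.2876, 0.1161]
tcp_rot: [-180.0, 0.0, 25.9]
wrist_force: [-0.9, -0.2, -0.0]
opening: 0.0851
grasp_force: 0.0
large 733 ((541.53955078125, -38.5738525390625), (110.28660583496094, 65.16902923583984), 86.01080322265625) 0.10995965517976036
large side 731 ((540.4832763671875, -40.49984359741211), (112.86092376708984, 64.42793273925781), 85.72152709960938) 0.11196993014413836
[-3.35563800e+01  2.50549824e-01 -7.71038609e+00  8.22901395e+01
 -3.34688054e-03  1.20253927e+02]
```

```bash
python3 -m jog '[{"rotation":[0,0,-36.4],"translation":[0,0,-20],"grip":85},{"rotation":[0,0,-36.4],"translation":[0,0,-30],"grip":85},{"rotation":[0,0,-36.4],"translation":[0,0,-30],"grip":85},{"rotation":[0,0,-36.4],"translation":[0,0,-30],"grip":85},{"rotation":[0,0,-36.4],"translation":[0,0,-30],"grip":85},{"rotation":[0,0,-36.4],"translation":[0,0,-30],"grip":85}]'
python3 - <<'E'
from h import *
p,d=imaging.camera("side"); cv2.imwrite("pics/g.png",cv2.resize(p[110:250,220:400],None,fx=4,fy=4)[...,::-1])
E
```

```text
time: 17.45
ee_pos: [0.434, -0.2877, 0.0886]
tcp_rot: [180.0, -0.1, -9.8]
wrist_force: [-0.1, -0.1, -0.5]
opening: 0.0848
grasp_force: 0.0
```

View pics/g.png

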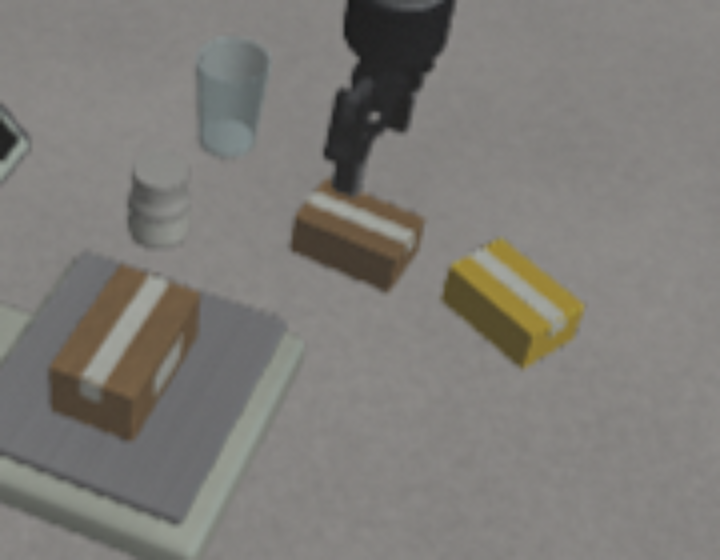

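The large carton sits squarely on the pan, and the fingers are over the brown carton (crop 358,235). I descend.

```bash
python3 -m jog '[{"rotation":[0,0,0],"translation":[0,0,-40],"grip":85},{"rotation":[0,0,0],"translation":[0,0,-70],"grip":85},{"rotation":[0,0,0],"translation":[0,0,-86],"grip":85},{"rotation":[0,0,0],"translation":[0,0,-86],"grip":85},{"rotation":[0,0,0],"translation":[0,0,-86],"grip":45},{"rotation":[0,0,0],"translation":[0,0,-86],"grip":45},{"rotation":[0,0,0],"translation":[0,0,-86],"grip":45},{"rotation":[0,0,0],"translation":[0,0,-86],"grip":45},{"rotation":[0,0,0],"translation":[0,0,-86],"grip":45},{"rotation":[0,0,0],"translation":[0,0,-86],"grip":45}]' 25
```

```text
time: 18.5
ee_pos: [0.4345, -0.288, 0.0031]
tcp_rot: [179.9, -0.1, -10.0]
wrist_force: [-0.7, -0.1, 5.4]
opening: 0.0574
grasp_force: 28.7
```

```bash
python3 -m jog '[{"rotation":[0,0,0],"translation":[0,0,15],"grip":45},{"rotation":[0,0,0],"translation":[0,0,60],"grip":45},{"rotation":[0,0,0],"translation":[0,0,110],"grip":45},{"rotation":[0,0,0],"translation":[0,0,160],"grip":45},{"rotation":[0,0,96.7],"translation":[0,0,195],"grip":45},{"rotation":[0,0,96.7],"translation":[10,30,195],"grip":45},{"rotation":[0,0,96.7],"translation":[107,247.5,195],"grip":45},{"rotation":[0,0,96.7],"translation":[107,247.5,195],"grip":45},{"rotation":[0,0,96.7],"translation":[107,247.5,195],"grip":45},{"rotation":[0,0,96.7],"translation":[107,247.5,195],"grip":45},{"rotation":[0,0,96.7],"translation":[107,247.5,195],"grip":45},{"rotation":[0,0,96.7],"translation":[107,247.5,195],"grip":45},{"rotation":[0,0,96.7],"translation":[107,247.5,195],"grip":45},{"rotation":[0,0,96.7],"translation":[107,247.5,195],"grip":45},{"rotation":[0,0,96.7],"translation":[107,247.5,195],"grip":45},{"rotation":[0,0,96.7],"translation":[107,247.5,195],"grip":45},{"rotation":[0,0,96.7],"translation":[107,247.5,170],"grip":45},{"rotation":[0,0,96.7],"translation":[107,247.5,140],"grip":45},{"rotation":[0,0,96.7],"translation":[107,247.5,122],"grip":45},{"rotation":[0,0,96.7],"translation":[107,247.5,122],"grip":45}]'
python3 - <<'E'
from h import *
p,d=imaging.camera("side"); P=cloud("side",d)
cv2.imwrite("pics/i.png",cv2.resize(p[110:260,160:340],None,fx=4,fy=4)[...,::-1]); print(readout.get_obs()["ee_pos"])
E
```

```text
time: 20.5
ee_pos: [0.5391, -0.0398, 0.1217]
tcp_rot: [-179.8, -0.0, 86.6]
wrist_force: [0.6, 1.3, -2.1]
opening: 0.0575
grasp_force: 27.8
[ 0.53992001 -0.03989812  0.12352474]
```

View pics/i.png

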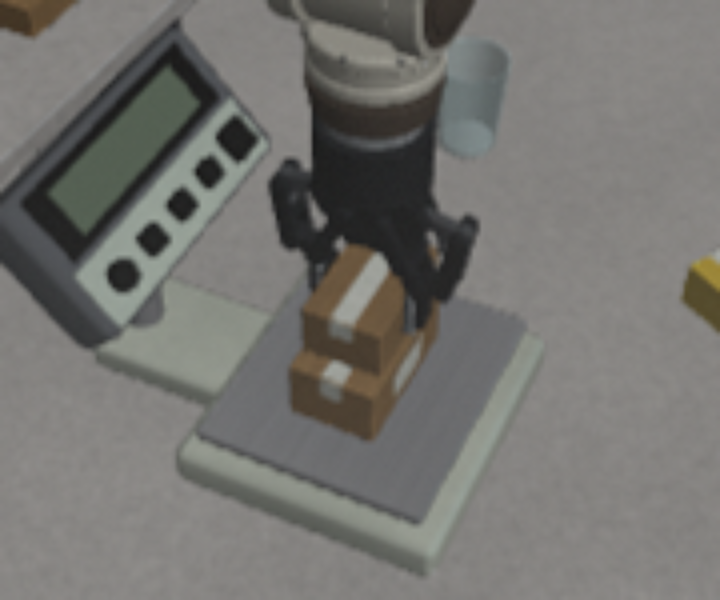

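The small carton hangs squarely just above the large one. I lower it by feel.

```bash
python3 -m jog '[{"rotation":[0,0,0],"translation":[0,0,-5],"grip":45},{"rotation":[0,0,0],"translation":[0,0,-9],"grip":45},{"rotation":[0,0,0],"translation":[0,0,-11],"grip":45},{"rotation":[0,0,0],"translation":[0,0,-11],"grip":45},{"rotation":[0,0,0],"translation":[0,0,-11],"grip":45}]'
```

```text
time: 21.05
ee_pos: [0.5409, -0.04, 0.1131]
tcp_rot: [179.9, 0.0, 86.6]
wrist_force: [-0.4, -0.6, 3.2]
opening: 0.0579
grasp_force: 28.4
```

```bash
python3 -m jog '[{"rotation":[0,0,0],"translation":[0,0,0],"grip":65},{"rotation":[0,0,0],"translation":[0,0,0],"grip":75},{"rotation":[0,0,0],"translation":[0,0,0],"grip":85},{"rotation":[0,0,0],"translation":[0,0,0],"grip":85},{"rotation":[0,0,0],"translation":[0,0,0],"grip":85},{"rotation":[0,0,0],"translation":[0,0,20],"grip":85},{"rotation":[0,0,0],"translation":[0,0,60],"grip":85},{"rotation":[0,0,0],"translation":[0,0,110],"grip":85},{"rotation":[0,0,0],"translation":[0,0,160],"grip":85},{"rotation":[0,0,0],"translation":[-40,-30,190],"grip":0},{"rotation":[0,0,0],"translation":[-90,-60,210],"grip":0},{"rotation":[0,0,0],"translation":[-100,-75,210],"grip":0},{"rotation":[0,0,0],"translation":[-100,-75,210],"grip":0}]'
python3 - <<'E'
from h import *
p,d=imaging.camera("side"); P=cloud("side",d)
for z0,z1 in ((.105,.118),(.144,.158)):
    q=P[(abs(P[...,0]-.54)<.1)&(abs(P[...,1]+.04)<.1)&(P[...,2]>z0)&(P[...,2]<z1)]
    print(len(q),cv2.minAreaRect((q[:,:2]*1000).astype(np.float32)),np.median(q[:,2]))
cv2.imwrite("pics/j.png",cv2.resize(p[110:260,160:340],None,fx=4,fy=4)[...,::-1])
p,d=imaging.camera("top"); P=cloud("top",d)
q=P[(abs(P[...,0]-.54)<.1)&(abs(P[...,1]+.04)<.1)&(P[...,2]>.144)&(P[...,2]<.158)]
if len(q)>9: print("top",len(q),cv2.minAreaRect((q[:,:2]*1000).astype(np.float32)),np.median(q[:,2]))
E
```

```text
time: 22.35
ee_pos: [0.4385, -0.1168, 0.3249]
tcp_rot: [179.8, 0.1, 86.5]
wrist_force: [0.5, 0.1, 0.2]
opening: 0.0278
grasp_force: 0.0
212 ((539.6221923828125, -39.452720642089844), (111.69886779785156, 63.62059783935547), 84.88528442382812) 0.11171158814386628
592 ((540.2359619140625, -41.425350189208984), (95.06597137451172, 58.46989059448242), 85.90784454345703) 0.15181688472656868
top 570 ((541.420654296875, -40.011409759521484), (92.09968566894531, 58.35075759887695), 86.41024780273438) 0.15047055162579137
```

View pics/j.png

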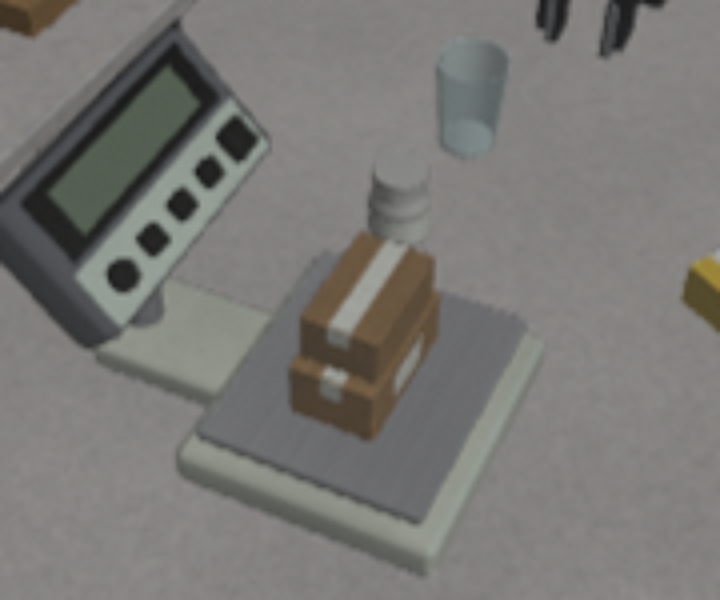

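Both cartons are stacked squarely, with offsets under 2 mm and the angles within 1°. Next is the print key.

```bash
python3 -m jog '[{"rotation":[-2.8,-45.9,0],"translation":[50,-5,10],"grip":0},{"rotation":[-2.8,-45.9,0],"translation":[80,-5,10],"grip":0},{"rotation":[-2.8,-45.9,0],"translation":[80,-5,0],"grip":0},{"rotation":[-2.8,-45.9,0],"translation":[100,-5,-10],"grip":0},{"rotation":[-2.8,-45.9,0],"translation":[120,-5,-30],"grip":0},{"rotation":[-2.8,-45.9,0],"translation":[145,-5,-60],"grip":0},{"rotation":[-2.8,-45.9,0],"translation":[167,-5,-83],"grip":0},{"rotation":[-2.8,-45.9,0],"translation":[167,-5,-83],"grip":0},{"rotation":[-2.8,-45.9,0],"translation":[200,-7,-115],"grip":0},{"rotation":[-2.8,-45.9,0],"translation":[220,-8.5,-134],"grip":0},{"rotation":[-2.8,-45.9,0],"translation":[229,-9,-143],"grip":0},{"rotation":[-2.8,-45.9,0],"translation":[231,-9,-145],"grip":0},{"rotation":[-2.8,-45.9,0],"translation":[231,-9,-145],"grip":0}]'
```

```text
time: 23.75
ee_pos: [0.6717, -0.1236, 0.1779]
tcp_rot: [134.0, 0.1, 86.6]
wrist_force: [0.3, 0.7, 0.2]
opening: -0.0
grasp_force: 0.0
```

```bash
python3 -m jog '[{"rotation":[0,0,0],"translation":[2,0,-2],"grip":0},{"rotation":[0,0,0],"translation":[4,0,-4],"grip":0},{"rotation":[0,0,0],"translation":[6,0,-6],"grip":0},{"rotation":[0,0,0],"translation":[7.8,0,-7.8],"grip":0},{"rotation":[0,0,0],"translation":[7.8,0,-7.8],"grip":0},{"rotation":[0,0,0],"translation":[7.8,0,-7.8],"grip":0}]'
```

```text
time: 24.35
ee_pos: [0.6797, -0.1241, 0.1706]
tcp_rot: [133.9, 0.1, 86.6]
wrist_force: [-2.3, -0.7, 4.9]
opening: 0.0001
grasp_force: 2.4
```

```bash
python3 -m jog '[{"rotation":[0,0,0],"translation":[0.6,0,-0.6],"grip":0},{"rotation":[0,0,0],"translation":[0.6,0,-0.6],"grip":0},{"rotation":[0,0,0],"translation":[0.6,0,-0.6],"grip":0}]'
python3 -m jog '[{"rotation":[0,0,0],"translation":[-12,0.7,12],"grip":0},{"rotation":[0,0,0],"translation":[-43,2.6,42],"grip":0},{"rotation":[0,0,0],"translation":[-75,2,75],"grip":0},{"rotation":[0,0,0],"translation":[-105,0,105],"grip":0},{"rotation":[0,0,0],"translation":[-135,-10,135],"grip":0},{"rotation":[0,0,0],"translation":[-165,-20,165],"grip":0},{"rotation":[0,0,0],"translation":[-195,-30,180],"grip":0},{"rotation":[0,0,0],"translation":[-195,-30,180],"grip":0},{"rotation":[0,0,0],"translation":[-195,-30,180],"grip":0},{"rotation":[0,0,0],"translation":[-195,-30,180],"grip":0}]'
python3 - <<'E'
from h import *
p,d=imaging.camera("side"); P=cloud("side",d)
q=P[(abs(P[...,0]-.54)<.1)&(abs(P[...,1]+.04)<.1)&(P[...,2]>.144)&(P[...,2]<.158)]
print(len(q),cv2.minAreaRect((q[:,:2]*1000).astype(np.float32)),np.median(q[:,2]),readout.get_obs()["qd"].round(2))
E
```

```text
time: 24.65
ee_pos: [0.6803, -0.1242, 0.1701]
tcp_rot: [133.9, 0.1, 86.6]
wrist_force: [-2.7, -0.4, 4.9]
opening: 0.0
grasp_force: 2.7
time: 25.65
ee_pos: [0.4852, -0.1537, 0.3473]
tcp_rot: [134.1, 0.0, 86.6]
wrist_force: [0.2, -0.6, 0.1]
opening: 0.0001
grasp_force: 0.0
588 ((540.7677612304688, -42.38023376464844), (94.55146026611328, 58.708126068115234), 86.61092376708984) 0.15183864548846787 [ 0.18  0.19  0.12  0.02  0.11 -0.11]
```

```bash
python3 -c "
from workcell import bot; print(bot.job_done())"
```

```text
the job is handed in; nothing more can be done
None
```

I did all five steps in order and handed the job in at about 26 s; the final camera check showed both cartons stacked squarely on the pan and released, but the hand-in returned no verdict.

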